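Trace the model boardwalk, pressing its boards home

TASK

On the landscape model, the five boards of the boardwalk still stand a little proud of the gravel. Follow the boardwalk with closed fingertips from the red gate to the house, gently pressing down each board in turn, in order, until it is fully home. Pinch and lift nothing, leave the gate, house, trees and deer alone, and finish clear of the model.

Things in the scene. Friction and masses are not known exactly. Their poses are not given: they have to be found in the camera images.
- base: Fixed landscape base of the model: plywood with green grass top, 300 x 460 x 30 mm (its x, y, z), origin at the centre of its underside on the table, grass top 30 mm above it. The boardwalk runs along its y axis in a shallow bow, on a 66 mm wide grey gravel strip (1 mm thick).
- gate: Small red gate arch, fixed over the gravel, 72 mm wide (across the walk), 8 mm deep, 42 mm high; origin at the centre of its foot, on the grass level. It stands about 77 mm beyond board 1 or beyond board 5 (varies).
- house: Small A-roofed house with slatted timber walls and dark roof, fixed; about 75 x 60 mm in plan, 61 mm high, origin at the centre of its foot, on the grass level. It stands about 77 mm beyond the end of the walk opposite the gate.
- tree_a: Loose toy conifer, 30 mm across, 55 mm high, origin under its foot; stands on the grass beside the walk. Leave alone.
- tree_b: Second loose conifer, the same as tree_a, on the other side of the walk. Leave alone.
- deer: Loose small wooden deer on a 20 x 36 mm foot, 45 mm high, origin under its foot, on the grass beside the walk. Leave alone.
- board1_top (a point): Centre of the top face of board 1 of the boardwalk, a pale wooden board section 44 mm across the walk and 30 mm along it. Board 1 is at the base's -y end, board 5 at its +y end, neighbours about 50 mm apart along the walk. The point moves down with the board; its axes are nearly the base's.
- board1 (a joint): How far board 1 has been pressed down, m: 0 = standing fully proud (top 8 mm above the grass), 0.005 = fully home against a hard stop (top 3 mm above the grass). It starts between 0 and 0.001. Pushing it down takes about 4 N; it stays where it is left.
- board2_top (a point): Centre of the top face of board 2 of the boardwalk, a pale wooden board section 44 mm across the walk and 30 mm along it. Board 1 is at the base's -y end, board 5 at its +y end, neighbours about 50 mm apart along the walk. The point moves down with the board; its axes are nearly the base's.
- board2 (a joint): How far board 2 has been pressed down, m: 0 = standing fully proud (top 8 mm above the grass), 0.005 = fully home against a hard stop (top 3 mm above the grass). It starts between 0 and 0.001. Pushing it down takes about 4 N; it stays where it is left.
- board3_top (a point): Centre of the top face of board 3 of the boardwalk, a pale wooden board section 44 mm across the walk and 30 mm along it. Board 1 is at the base's -y end, board 5 at its +y end, neighbours about 50 mm apart along the walk. The point moves down with the board; its axes are nearly the base's.
- board3 (a joint): How far board 3 has been pressed down, m: 0 = standing fully proud (top 8 mm above the grass), 0.005 = fully home against a hard stop (top 3 mm above the grass). It starts between 0 and 0.001. Pushing it down takes about 4 N; it stays where it is left.
- board4_top (a point): Centre of the top face of board 4 of the boardwalk, a pale wooden board section 44 mm across the walk and 30 mm along it. Board 1 is at the base's -y end, board 5 at its +y end, neighbours about 50 mm apart along the walk. The point moves down with the board; its axes are nearly the base's.
- board4 (a joint): How far board 4 has been pressed down, m: 0 = standing fully proud (top 8 mm above the grass), 0.005 = fully home against a hard stop (top 3 mm above the grass). It starts between 0 and 0.001. Pushing it down takes about 4 N; it stays where it is left.
- board5_top (a point): Centre of the top face of board 5 of the boardwalk, a pale wooden board section 44 mm across the walk and 30 mm along it. Board 1 is at the base's -y end, board 5 at its +y end, neighbours about 50 mm apart along the walk. The point moves down with the board; its axes are nearly the base's.
- board5 (a joint): How far board 5 has been pressed down, m: 0 = standing fully proud (top 8 mm above the grass), 0.005 = fully home against a hard stop (top 3 mm above the grass). It starts between 0 and 0.001. Pushing it down takes about 4 N; it stays where it is left.

How it is judged (in metres and radians):
On the way, in this order (a step that is already met when the one before it is completed fails the run):
1. the board nearest the gate is pressed home (at least 4 of 5 mm down) (((horizontal distance between gate and board1_top below 0.13 m and value of joint board1 above 0.004 m) or (horizontal distance between gate and board5_top below 0.13 m and value of joint board5 above 0.004 m))), for 0.05 s.
2. the second board from the gate is pressed home (at least 4 of 5 mm down) (((horizontal distance between gate and board1_top below 0.13 m and value of joint board2 above 0.004 m) or (horizontal distance between gate and board5_top below 0.13 m and value of joint board4 above 0.004 m))), for 0.05 s.
3. the middle board is pressed home (at least 4 of 5 mm down) (value of joint board3 above 0.004 m), for 0.05 s.
4. the fourth board from the gate is pressed home (at least 4 of 5 mm down) (((horizontal distance between gate and board1_top below 0.13 m and value of joint board4 above 0.004 m) or (horizontal distance between gate and board5_top below 0.13 m and value of joint board2 above 0.004 m))), for 0.05 s.
5. the board nearest the house is pressed home (at least 4 of 5 mm down) (((horizontal distance between gate and board1_top below 0.13 m and value of joint board5 above 0.004 m) or (horizontal distance between gate and board5_top below 0.13 m and value of joint board1 above 0.004 m))), for 0.05 s.
At the end, for the whole second after the job is handed in: All five boards are pressed at least 4 mm of their 5 mm travel, in order from the gate to the house; trees and deer upright, at rest and within 10 mm of their starts (value of joint each of board1, board2, board3, board4, board5 above 0.004 m and distance of each of tree_a, tree_b, deer from where it was at the start of the episode below 0.01 m and linear speed of each of tree_a, tree_b, deer below 0.02 m/s); the robot touches nothing.
It fails at once if a tree or the deer is shifted by more than 10 mm, lifted or tipped over (distance of any of tree_a, tree_b, deer from where it was at the start of the episode above 0.01 m or angle between any of tree_a, tree_b, deer's own z axis and vertical above 0.5 rad).
It fails at once if the gate is pushed by the robot (over 2 N) (contact force between any of the fingers, the arm and gate above 2 N).
It fails at once if the house is pushed by the robot (over 2 N) (contact force between any of the fingers, the arm and house above 2 N).
It fails at once if the fingers press hard on anything (over 40 N) (contact force between the fingers and anything else above 40 N).
It also fails if it takes over 48 s, if anything falls off the work surface, if the arm or the gripper's body presses on something with over 40 N, if the wrist force passes 120 N, or if a joint passes its speed limit or range.

ROBOT

A 6-joint arm with a two-finger parallel gripper is mounted at the origin on the work surface. World frame = base frame: x ahead of the robot, y to its left, z up, the work surface at z = 0. Lengths are in m, angles in degrees, forces in N, time in s.
With the tool pointing down it reaches from about 0.35 to 0.875 m from the base axis. Payload 4.2 kg.
Tool frame: the origin (TCP) lies at the very end of the fingers, on their centre line; the grasp point (between the pads) lies behind it (r.grip_point_offset is the z of the grasp point in the tool frame, in m); z points along the fingers, y is the direction in which the jaws open and shut (so a half turn about z gives the same grasp; the last joint's range is limited). The gripper opens to 87 mm and grips with 3 to 60 N. Pads are 19 mm wide; open, the fingers measure 117 mm over their backs; the gripper's body (75 mm by 190 mm) begins 51 mm behind the grasp point.
Start: joints at [88.671, 22.042, 0.453, 0, -68.411, -14.817], TCP at [0.174, 0.6, 0.223] pointing down, gripper open.
Joint ranges: [-179.83, 179.83], [-69.29, 118.12], [-61.27, 80.66], [-181.25, 117.63], [-171.15, -9.14], [-177.46, 177.46]. Speed limits (degrees/s): [159.86, 159.86, 180, 180, 180, 180].

INTERFACE

Orientations are given as a 3x3 rotation matrix whose columns are the frame's x, y, z axes.
In Python, from station import r, capture, workorder gives the robot as it stands. The module is installed in compiled form; this text tells all that it offers.
- The arm moves only by the shell command python3 -m crank 'ROWS'. ROWS is JSON, a list of rows, each an object with "delta_rot": the turn, a rotation vector about the tool's x, y, z in rad, a list of three; "linear": the shift along the tool's x, y, z in m, a list of three; "gripper": the opening in per cent of the stroke, from 0 (shut) to 100 (fully open). A call has 1 to 10 rows; each row shifts and turns the commanded pose from where the row before left it, along the tool's axes as they then stand; what a row does not reach is not made up. A row lasts 1/8 s, in which the tool goes at most 62.5 mm and 10.7 degrees, less where a joint would pass 70% of its speed; a pose out of reach is approached as far as the arm can. A call is refused whole if a number of a shift passes 0.0625 or a number of a turn 0.188, either way. A call with a gripper value outside its range is refused whole. The fingers move at their own pace and stop on an object; the grip force is fixed at half the most. Time passes only in rows, so rows that do not move let the fingers close. It gives the time, the measured TCP pose, the force and the opening at its end, in the units of the state.
- r.sense(): the state, without advancing time (a new reading comes with each control period).
- capture(name): name is "scene" or "side" or "wrist"; returns a dict with "img" (420x560x3 uint8, blue, green, red), "fx", "fy", "cx", "cy" (pixels), "dist_coeffs" ([k1, k2, p1, p2, k3] as OpenCV has them; the pictures are not rectified), "world_from_camera" (4x4, takes a point from camera to world coordinates). Camera axes: x right, y down, z forward; pixel columns grow to the right and rows downward; lengths in m; the calibration is good to about 2 mm. A picture is of the moment at which its call begins. There is no depth.
- workorder.finish_job(): hands the job in, once; it reports no verdict.
The state is a dict: "time_s": time; "joints": joint angles; "joint_velocities": joint speeds; "effort": joint torques, N m; "tcp_pos": TCP position; "ee_rot": TCP orientation; "wrist_force": force on the tool from outside, world axes, zero at the start; "moment": the same for the moment, N m; "gripper_width": opening from 0.0 (shut) to 1.0 (fully open).
Only numpy, scipy, OpenCV 4.12 (cv2) and the standard library are available. Lean on these libraries where they do the work, as an engineer would, in place of code of your own. Each camera call takes 0.05 s, during which the arm holds its last target.

## Working session

There is one attempt and no reset: what is moved stays moved. The work goes in short steps, Python scripts to look and compute and a shell command to move; the robot and the scene stay as the last step left them, time stands still between calls to the robot, and variables do not carry over. Pictures are saved under pics/ and viewed, and the job is handed in when it is done.

```bash
mkdir -p pics; python3 - <<'E'
from station import r,capture
import cv2,numpy as np
s=r.sense();print(s['time_s'],s['tcp_pos'],s['ee_rot'],s['gripper_width'],s['wrist_force'],r.grip_point_offset)
for n in ['scene','side','wrist']:
    c=capture(n);cv2.imwrite(f'pics/{n}0.png',c['img']);print(n,c['fx'],c['fy'],c['cx'],c['cy'],c['dist_coeffs'],np.round(c['world_from_camera'],4).tolist())
    import pickle;pickle.dump(c,open(f'{n}0.pkl','wb'))
E
```

```text
0.0 [0.17360459 0.59977954 0.22143567] [[ 9.60505686e-01 -2.78259892e-01 -5.09878813e-04]
 [-2.78260339e-01 -9.60503299e-01 -2.14392021e-03]
 [ 1.06826725e-04  2.20112660e-03 -9.99997572e-01]] 0.999671813054039 [ 0.05114548  0.44204101 -1.33111925] -0.0187
scene 388.84985674501553 388.84985674501553 283.3528937933161 212.0668935740427 [-0.0219182  0.         0.         0.         0.       ] [[-0.727, 0.5749, -0.3754, 0.8618], [0.6865, 0.599, -0.4122, 0.3276], [-0.012, -0.5574, -0.8301, 0.6749], [0.0, 0.0, 0.0, 1.0]]
side 499.1650463947425 499.1650463947425 279.90803329131205 205.86607275958204 [-0.0239785  0.         0.         0.         0.       ] [[0.8962, -0.3082, 0.319, 0.3096], [-0.4433, -0.6493, 0.618, -0.5016], [0.0167, -0.6953, -0.7186, 0.6903], [0.0, 0.0, 0.0, 1.0]]
wrist 292.40420528653357 292.40420528653357 279.1519452406021 210.5227154175045 [-0.05322507  0.          0.          0.          0.        ] [[-0.2789, -0.9187, -0.2797, 0.2508], [-0.9603, 0.2675, 0.0791, 0.5772], [0.0022, 0.2907, -0.9568, 0.3828], [0.0, 0.0, 0.0, 1.0]]
```

View pics/scene0.png

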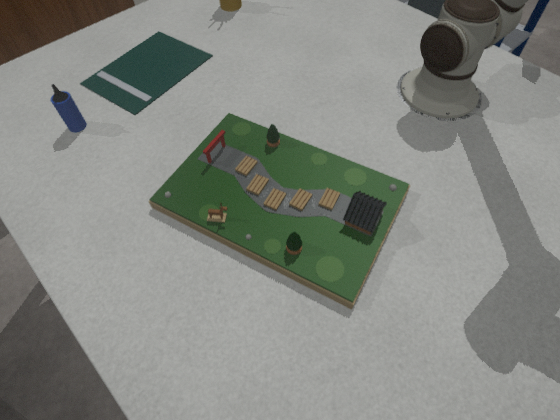

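View pics/side0.png

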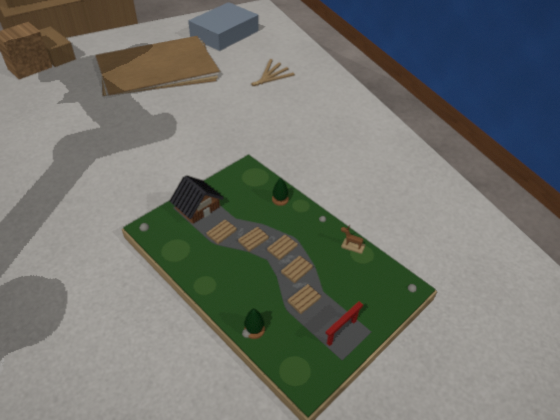

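View pics/wrist0.png

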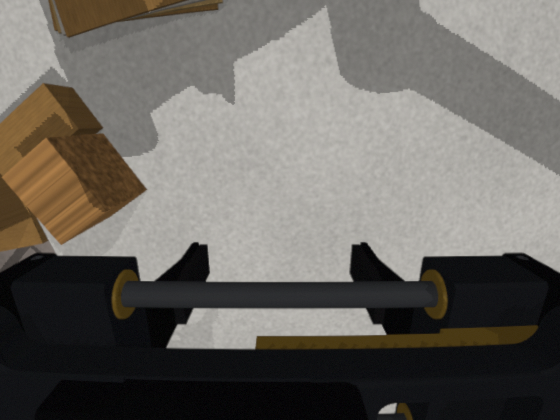

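The scene view shows the gate at (215,148) and the house at (365,213). In the side view they are at (345,323) and (197,200). Five boards run between them in both views. The wrist view shows nothing useful. Next I'll measure the boards.

```bash
cat > h.py <<'E'
import cv2,numpy as np,pickle
def ray(c,uv):
    K=np.array([[c['fx'],0,c['cx']],[0,c['fy'],c['cy']],[0,0,1]])
    p=cv2.undistortPoints(np.array(uv,float).reshape(-1,1,2),K,np.array(c['dist_coeffs'])).reshape(-1,2)
    d=np.c_[p,np.ones(len(p))]@np.array(c['world_from_camera'])[:3,:3].T
    return np.array(c['world_from_camera'])[:3,3],d
def plane(c,uv,z):
    o,d=ray(c,uv);t=(z-o[2])/d[:,2];return o+d*t[:,None]
def tri(c1,u1,c2,u2):
    o1,d1=ray(c1,[u1]);o2,d2=ray(c2,[u2]);d1=d1[0];d2=d2[0]
    A=np.c_[d1,-d2];t=np.linalg.lstsq(A,o2-o1,rcond=None)[0]
    a=o1+t[0]*d1;b=o2+t[1]*d2;return (a+b)/2,np.linalg.norm(a-b)
def blobs(c,lo,hi,amin,roi):
    h=cv2.cvtColor(c['img'],cv2.COLOR_BGR2HSV);m=cv2.inRange(h,lo,hi)
    x0,y0,x1,y1=roi;mm=np.zeros_like(m);mm[y0:y1,x0:x1]=m[y0:y1,x0:x1]
    mm=cv2.morphologyEx(mm,cv2.MORPH_CLOSE,np.ones((3,3)))
    n,l,s,ce=cv2.connectedComponentsWithStats(mm)
    return [(ce[i],s[i]) for i in range(1,n) if s[i,4]>=amin],mm
E
python3 - <<'E'
from h import *
S={n:pickle.load(open(n+'0.pkl','rb')) for n in['scene','side']}
roi={'scene':(150,110,410,300),'side':(120,150,440,420)}
for n in S:
    c=S[n]
    print(n)
    b,m=blobs(c,(10,60,110),(30,200,255),15,roi[n])
    for ce,s in b: print(' wood',ce.round(1),s,plane(c,[ce],.0375)[0].round(4))
    b,m2=blobs(c,(0,150,60),(6,255,255),10,roi[n])
    b+=blobs(c,(174,150,60),(180,255,255),10,roi[n])[0]
    for ce,s in b: print(' red',ce.round(1),s,plane(c,[ce],.055)[0].round(4))
    x0,y0,x1,y1=roi[n]
    v=c['img'].copy();v[m>0]=(255,0,255)
    o=np.hstack([c['img'][y0:y1,x0:x1],v[y0:y1,x0:x1]]);f=min(800/o.shape[1],600/o.shape[0]);cv2.imwrite(f'pics/m_{n}.png',cv2.resize(o,None,fx=f,fy=f,interpolation=2))
E
```

```text
scene
 wood [245.7 164.6] [236 156  21  18 207] [ 0.5474 -0.1347  0.0375]
 wood [257.1 183.4] [247 174  22  20 232] [ 0.5635 -0.079   0.0375]
 wood [274.4 198. ] [264 188  22  21 249] [ 0.5631 -0.0263  0.0375]
 wood [300.4 198.5] [290 189  22  20 249] [0.5259 0.0109 0.0375]
 wood [328.9 197.8] [319 188  21  20 245] [0.4831 0.0497 0.0375]
 wood [402.3 199.8] [399 192   8  17  22] [0.3804 0.1553 0.0375]
 wood [383.8 238.7] [370 210  29  59  77] [0.4786 0.1861 0.0375]
 wood [217.8 216.8] [207 213  20   9  77] [ 0.674  -0.0699  0.0375]
 red [213.1 141.6] [204 131  20  22  85] [ 0.5648 -0.2225  0.055 ]
side
 wood [280.5 202.4] [276 202  10   2  16] [0.6043 0.0673 0.0375]
 wood [220.7 230.6] [207 220  29  23 334] [0.4803 0.0504 0.0375]
 wood [252.6 237.8] [239 227  29  23 344] [0.5234 0.0116 0.0375]
 wood [253.1 325.7] [ 122  229  315  191 1581] [ 0.4544 -0.1441  0.0375]
 wood [281.6 246. ] [268 235  29  23 357] [ 0.5601 -0.0261  0.0375]
 wood [352.5 246.4] [342 239  22  14 147] [ 0.6681 -0.0786  0.0375]
 wood [296.4 268.1] [282 256  30  26 401] [ 0.5613 -0.0779  0.0375]
 wood [303.6 297.9] [288 284  32  29 458] [ 0.5446 -0.1335  0.0375]
 wood [254.6 334.8] [248 332  15   5  29] [ 0.4502 -0.1586  0.0375]
 red [343.2 321.3] [326 302  37  43 405] [ 0.5712 -0.2038  0.055 ]
```

```bash
python3 - <<'E'
import cv2,pickle
for n,(x0,y0,x1,y1) in {'scene':(190,110,400,260),'side':(160,160,380,360)}.items():
    c=pickle.load(open(n+'0.pkl','rb'))
    cv2.imwrite(f'pics/z_{n}.png',cv2.resize(c['img'][y0:y1,x0:x1],None,fx=3,fy=3,interpolation=cv2.INTER_CUBIC))
E
```

```text
(no output)
```

The two views agree on the board tops to within about 3 mm. From gate to house they are at about (0.546,-0.134), (0.562,-0.0785), (0.562,-0.026), (0.525,0.011) and (0.482,0.050). I'll move over to the gate side with the fingers shut, staying high.

```bash
python3 -m crank '[{"delta_rot":[0,0,0],"linear":[0.02,0.02,0],"gripper":0},{"delta_rot":[0,0,0],"linear":[0.035,0.0376,0],"gripper":0},{"delta_rot":[0,0,0],"linear":[0.035,0.0376,0],"gripper":0},{"delta_rot":[0,0,0],"linear":[0.035,0.0376,0],"gripper":0},{"delta_rot":[0,0,0],"linear":[0.035,0.0376,0],"gripper":0},{"delta_rot":[0,0,0],"linear":[0.035,0.0376,0],"gripper":0},{"delta_rot":[0,0,0],"linear":[0.035,0.0376,0],"gripper":0},{"delta_rot":[0,0,0],"linear":[0.035,0.0376,0],"gripper":0}]'
```

```text
time_s: 1.15
tcp_pos: [0.3499, 0.253, 0.2225]
ee_rot: [[0.961, -0.278, 0.0], [-0.278, -0.961, 0.0], [0.0, -0.0, -1.0]]
wrist_force: [0.6, -0.6, -0.2]
gripper_width: 0.17
```

View pics/z_scene.png

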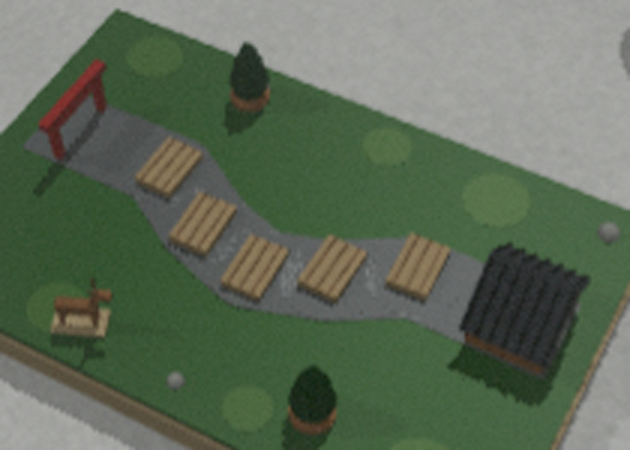

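View pics/z_side.png

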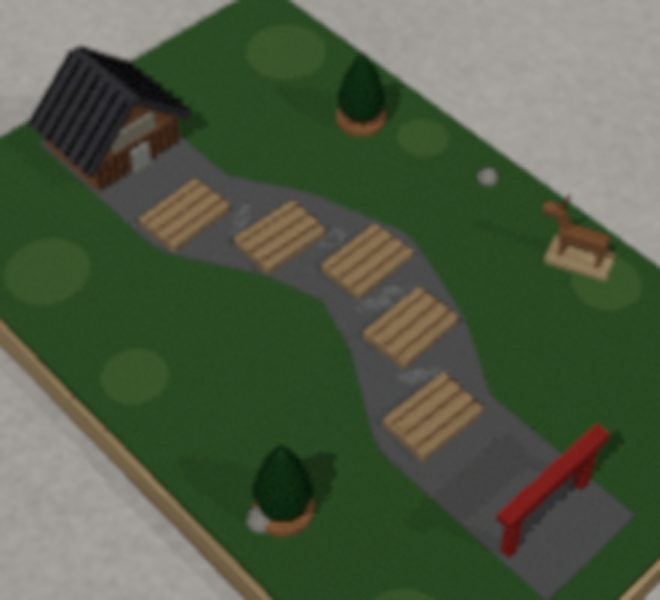

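Both crops show five separate boards, with the gate and house well beyond the two end boards. Next I'll get the board yaw, corners and sizes.

```bash
python3 - <<'E'
from h import *
for n,roi in {'scene':(150,110,410,300),'side':(120,150,440,420)}.items():
    c=pickle.load(open(n+'0.pkl','rb'))
    b,m=blobs(c,(10,60,110),(30,200,255),15,roi)
    k,l,s,ce=cv2.connectedComponentsWithStats(m)
    for i in range(1,k):
        if 190<s[i,4]<500:
            p=np.argwhere(l==i)[:,::-1]
            w=plane(c,p,.0375)[:,:2]*1000
            q=cv2.minAreaRect(w.astype(np.float32));print(n,np.round(q[0]),np.round(q[1]),round(q[2],1))
E
```

```text
scene [ 547. -135.] [44. 29.] 15.8
scene [563. -79.] [43. 30.] 19.8
scene [563. -26.] [43. 29.] 19.0
scene [525.  10.] [43. 29.] 15.4
scene [483.  49.] [42. 28.] 20.9
side [481.  51.] [44. 31.] 20.5
side [524.  12.] [44. 31.] 15.7
side [560. -26.] [44. 30.] 18.6
side [562. -78.] [45. 30.] 20.7
side [ 545. -133.] [44. 30.] 16.0
```

```bash
python3 -m crank '[{"delta_rot":[0,0,0],"linear":[0.035,0.0376,0],"gripper":0},{"delta_rot":[0,0,0],"linear":[0.035,0.0376,0],"gripper":0},{"delta_rot":[0,0,0],"linear":[0.035,0.0376,0],"gripper":0},{"delta_rot":[0,0,0],"linear":[0.035,0.0376,0],"gripper":0},{"delta_rot":[0,0,0],"linear":[0.035,0.0376,0],"gripper":0},{"delta_rot":[0,0,0],"linear":[0.035,0.0376,0],"gripper":0},{"delta_rot":[0,0,0],"linear":[0.035,0.0376,0],"gripper":0}]'
```

```text
time_s: 2.02
tcp_pos: [0.5121, -0.068, 0.2224]
ee_rot: [[0.961, -0.278, -0.0], [-0.278, -0.961, 0.0], [-0.0, -0.0, -1.0]]
wrist_force: [-0.1, 1.1, 0.1]
gripper_width: 0.002
```

```bash
python3 -m crank '[{"delta_rot":[0,0,0.161],"linear":[0,0,0],"gripper":0},{"delta_rot":[0,0,0.161],"linear":[0,0,0],"gripper":0},{"delta_rot":[0,0,0.161],"linear":[0,0,0],"gripper":0},{"delta_rot":[0,0,0.161],"linear":[0,0,0],"gripper":0},{"delta_rot":[0,0,0.161],"linear":[0,0,0],"gripper":0},{"delta_rot":[0,0,0.161],"linear":[0,0,0],"gripper":0},{"delta_rot":[0,0,0],"linear":[0,0,0],"gripper":0}]'
python3 - <<'E'
from station import r
import numpy as np
s=r.sense();p=s['tcp_pos'];R=np.array(s['ee_rot'])
B=[(.546,-.134),(.5624,-.0785),(.5616,-.0262),(.5247,.0113),(.4817,.05)]
print(s['joints'],s['wrist_force'])
q=p
for b in B:
    t=np.array([*b,q[2]]);print((R.T@(t-q)).round(4));q=t
E
```

```text
time_s: 2.9
tcp_pos: [0.5115, -0.0663, 0.2223]
ee_rot: [[0.319, -0.948, -0.001], [-0.948, -0.319, 0.0], [-0.0, 0.001, -1.0]]
wrist_force: [0.2, 0.1, -0.0]
gripper_width: 0.005
[ 1.06550256e+01  1.14140932e+01 -1.46817246e+01 -9.93190019e-03
 -6.39359942e+01  7.96070671e+00] [ 0.15032054  0.07614175 -0.01970607]
[ 0.0752 -0.0111 -0.    ]
[-0.0474 -0.0333 -0.    ]
[-0.0498 -0.0159  0.    ]
[-0.0473  0.023   0.    ]
[-0.0504  0.0284  0.    ]
```

```bash
python3 -m crank '[{"delta_rot":[0,0,0],"linear":[0.0376,-0.0056,0],"gripper":0},{"delta_rot":[0,0,0],"linear":[0.0376,-0.0055,0],"gripper":0},{"delta_rot":[0,0,0],"linear":[0,0,0.04],"gripper":0},{"delta_rot":[0,0,0],"linear":[0,0,0.04],"gripper":0},{"delta_rot":[0,0,0],"linear":[0,0,0.04],"gripper":0},{"delta_rot":[0,0,0],"linear":[0,0,0.032],"gripper":0},{"delta_rot":[0,0,0],"linear":[0,0,0.01],"gripper":0},{"delta_rot":[0,0,0],"linear":[0,0,0],"gripper":0}]'
python3 - <<'E'
from station import r,capture
import cv2,numpy as np
print(r.sense()['tcp_pos'])
a=capture('scene')['img'][110:260,180:390];b=capture('side')['img'][160:360,160:400]
cv2.imwrite('pics/a1.png',cv2.resize(a,None,fx=3,fy=3));cv2.imwrite('pics/b1.png',cv2.resize(b,None,fx=3,fy=3))
E
```

```text
time_s: 3.9
tcp_pos: [0.5463, -0.1342, 0.0605]
ee_rot: [[0.319, -0.948, -0.0], [-0.948, -0.319, -0.0], [0.0, 0.001, -1.0]]
wrist_force: [0.4, -0.4, 0.5]
gripper_width: 0.004
[ 0.54630818 -0.1341668   0.06052918]
```

View pics/a1.png

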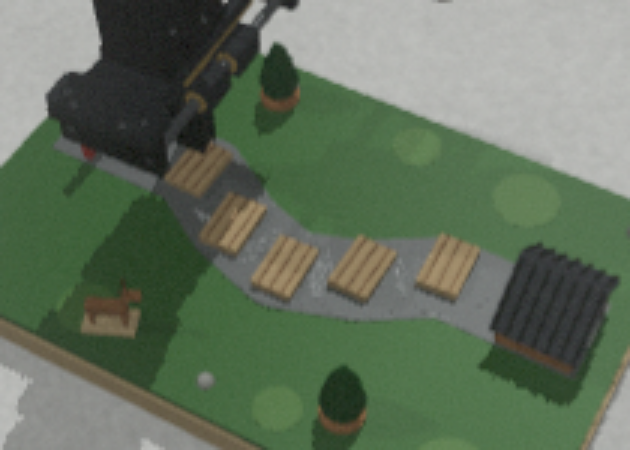

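View pics/b1.png

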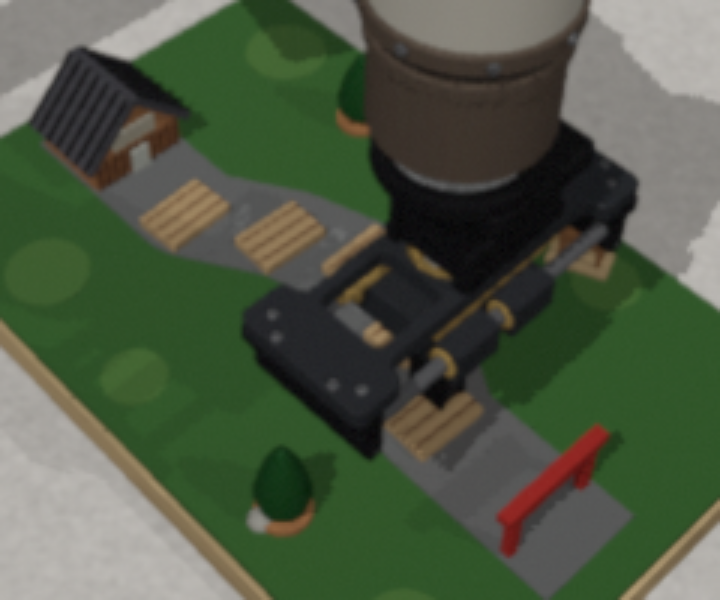

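Both views show the shut fingers over the board nearest the gate (side crop about (440,395)), clear of the trees and gate. Next I'll descend and press in small steps.

```bash
python3 -m crank '[{"delta_rot":[0,0,0],"linear":[0,0,0.01],"gripper":0},{"delta_rot":[0,0,0],"linear":[0,0,0.007],"gripper":0},{"delta_rot":[0,0,0],"linear":[0,0,0.002],"gripper":0},{"delta_rot":[0,0,0],"linear":[0,0,0.002],"gripper":0},{"delta_rot":[0,0,0],"linear":[0,0,0.001],"gripper":0},{"delta_rot":[0,0,0],"linear":[0,0,0.001],"gripper":0},{"delta_rot":[0,0,0],"linear":[0,0,0.001],"gripper":0},{"delta_rot":[0,0,0],"linear":[0,0,0],"gripper":0}]'
```

```text
time_s: 5.0
tcp_pos: [0.5462, -0.1342, 0.0369]
ee_rot: [[0.318, -0.948, 0.0], [-0.948, -0.318, -0.0], [0.0, -0.0, -1.0]]
wrist_force: [-1.0, 0.3, 3.5]
gripper_width: 0.004
```

```bash
python3 -m crank '[{"delta_rot":[0,0,0],"linear":[0,0,0.001],"gripper":0},{"delta_rot":[0,0,0],"linear":[0,0,0.001],"gripper":0},{"delta_rot":[0,0,0],"linear":[0,0,0.001],"gripper":0},{"delta_rot":[0,0,0],"linear":[0,0,0],"gripper":0}]'
python3 -m crank '[{"delta_rot":[0,0,0],"linear":[0,0,0.0005],"gripper":0},{"delta_rot":[0,0,0],"linear":[0,0,0],"gripper":0}]'
```

```text
time_s: 5.5
tcp_pos: [0.5462, -0.1341, 0.0335]
ee_rot: [[0.317, -0.948, 0.0], [-0.948, -0.317, -0.0], [0.0, -0.0, -1.0]]
wrist_force: [-0.7, -0.5, 3.1]
gripper_width: 0.01
time_s: 5.75
tcp_pos: [0.5462, -0.1341, 0.0334]
ee_rot: [[0.318, -0.948, 0.0], [-0.948, -0.318, -0.0], [0.0, -0.0, -1.0]]
wrist_force: [-1.1, 0.8, 5.8]
gripper_width: 0.001
```

```bash
python3 -m crank '[{"delta_rot":[0,0,0],"linear":[0,0,0.0005],"gripper":0},{"delta_rot":[0,0,0],"linear":[0,0,0],"gripper":0}]'; python3 -m crank '[{"delta_rot":[0,0,0],"linear":[0,0,0.0005],"gripper":0},{"delta_rot":[0,0,0],"linear":[0,0,0],"gripper":0}]'
```

```text
time_s: 6.0
tcp_pos: [0.5462, -0.1342, 0.0334]
ee_rot: [[0.318, -0.948, 0.0], [-0.948, -0.318, -0.0], [0.0, -0.0, -1.0]]
wrist_force: [-2.4, 0.6, 8.4]
gripper_width: 0.004
time_s: 6.25
tcp_pos: [0.5462, -0.1342, 0.0334]
ee_rot: [[0.318, -0.948, 0.0], [-0.948, -0.318, -0.0], [0.0, -0.0, -1.0]]
wrist_force: [-3.1, 1.5, 11.6]
gripper_width: 0.006
```

The board hit a hard stop at z=0.0334 (0.033 expected) and the force rose to 11.6 N, so board 1 is home. Next board.

```bash
python3 -m crank '[{"delta_rot":[0,0,0],"linear":[0,0,-0.005],"gripper":0},{"delta_rot":[0,0,0],"linear":[0,0,-0.01],"gripper":0},{"delta_rot":[0,0,0],"linear":[-0.0237,-0.0167,0],"gripper":0},{"delta_rot":[0,0,0],"linear":[-0.0237,-0.0166,0],"gripper":0},{"delta_rot":[0,0,0],"linear":[0,0,0],"gripper":0}]'
python3 -m crank '[{"delta_rot":[0,0,0],"linear":[0,0,0.006],"gripper":0},{"delta_rot":[0,0,0],"linear":[0,0,0.002],"gripper":0},{"delta_rot":[0,0,0],"linear":[0,0,0.001],"gripper":0},{"delta_rot":[0,0,0],"linear":[0,0,0.001],"gripper":0},{"delta_rot":[0,0,0],"linear":[0,0,0.001],"gripper":0},{"delta_rot":[0,0,0],"linear":[0,0,0.001],"gripper":0},{"delta_rot":[0,0,0],"linear":[0,0,0],"gripper":0}]'
```

```text
time_s: 6.88
tcp_pos: [0.5635, -0.0772, 0.0472]
ee_rot: [[0.32, -0.948, 0.001], [-0.948, -0.32, 0.0], [0.0, -0.001, -1.0]]
wrist_force: [0.2, 0.0, 0.7]
gripper_width: 0.007
time_s: 7.75
tcp_pos: [0.5628, -0.0787, 0.035]
ee_rot: [[0.317, -0.948, 0.0], [-0.948, -0.317, -0.0], [0.0, -0.0, -1.0]]
wrist_force: [-2.4, -1.7, 2.6]
gripper_width: 0.004
```

```bash
python3 -m crank '[{"delta_rot":[0,0,0],"linear":[0,0,0.001],"gripper":0},{"delta_rot":[0,0,0],"linear":[0,0,0.001],"gripper":0},{"delta_rot":[0,0,0],"linear":[0,0,0],"gripper":0}]'
python3 -m crank '[{"delta_rot":[0,0,0],"linear":[0,0,0.001],"gripper":0},{"delta_rot":[0,0,0],"linear":[0,0,0],"gripper":0}]'
```

```text
time_s: 8.12
tcp_pos: [0.5628, -0.0786, 0.0334]
ee_rot: [[0.318, -0.948, 0.0], [-0.948, -0.318, -0.0], [0.0, -0.0, -1.0]]
wrist_force: [-2.5, -1.5, 5.8]
gripper_width: 0.006
time_s: 8.38
tcp_pos: [0.5629, -0.0786, 0.0334]
ee_rot: [[0.318, -0.948, 0.0], [-0.948, -0.318, -0.0], [0.001, -0.0, -1.0]]
wrist_force: [-4.2, -0.7, 10.4]
gripper_width: 0.011
```

Board 2 is home at the same stop height, z=0.0334, with 10 N. Board 3 is next.

```bash
python3 -m crank '[{"delta_rot":[0,0,0],"linear":[0,0,-0.005],"gripper":0},{"delta_rot":[0,0,0],"linear":[0,0,-0.01],"gripper":0},{"delta_rot":[0,0,0],"linear":[-0.025,-0.008,0],"gripper":0},{"delta_rot":[0,0,0],"linear":[-0.0248,-0.008,0],"gripper":0},{"delta_rot":[0,0,0],"linear":[0,0,0],"gripper":0}]'
python3 -m crank '[{"delta_rot":[0,0,0],"linear":[0,0,0.006],"gripper":0},{"delta_rot":[0,0,0],"linear":[0,0,0.002],"gripper":0},{"delta_rot":[0,0,0],"linear":[0,0,0.001],"gripper":0},{"delta_rot":[0,0,0],"linear":[0,0,0.001],"gripper":0},{"delta_rot":[0,0,0],"linear":[0,0,0.001],"gripper":0},{"delta_rot":[0,0,0],"linear":[0,0,0.001],"gripper":0},{"delta_rot":[0,0,0],"linear":[0,0,0.001],"gripper":0},{"delta_rot":[0,0,0],"linear":[0,0,0],"gripper":0}]'
python3 -m crank '[{"delta_rot":[0,0,0],"linear":[0,0,0.001],"gripper":0},{"delta_rot":[0,0,0],"linear":[0,0,0.001],"gripper":0},{"delta_rot":[0,0,0],"linear":[0,0,0],"gripper":0}]'
```

```text
time_s: 9.0
tcp_pos: [0.5627, -0.0248, 0.0474]
ee_rot: [[0.32, -0.947, 0.001], [-0.947, -0.32, 0.0], [0.0, -0.001, -1.0]]
wrist_force: [-0.3, 0.5, -0.3]
gripper_width: 0.004
time_s: 10.0
tcp_pos: [0.5621, -0.0263, 0.034]
ee_rot: [[0.317, -0.948, 0.0], [-0.948, -0.317, 0.0], [0.0, -0.0, -1.0]]
wrist_force: [-0.2, -2.8, 3.9]
gripper_width: 0.005
time_s: 10.38
tcp_pos: [0.5621, -0.0263, 0.0333]
ee_rot: [[0.318, -0.948, 0.0], [-0.948, -0.318, -0.0], [0.0, -0.0, -1.0]]
wrist_force: [-3.6, -2.0, 10.5]
gripper_width: 0.003
```

Board 3 is home (z=0.0333, 10.5 N). Board 4 is next.

```bash
python3 -m crank '[{"delta_rot":[0,0,0],"linear":[0,0,-0.005],"gripper":0},{"delta_rot":[0,0,0],"linear":[0,0,-0.01],"gripper":0},{"delta_rot":[0,0,0],"linear":[-0.0237,0.0115,0],"gripper":0},{"delta_rot":[0,0,0],"linear":[-0.0236,0.0115,0],"gripper":0},{"delta_rot":[0,0,0],"linear":[0,0,0],"gripper":0}]'
python3 -m crank '[{"delta_rot":[0,0,0],"linear":[0,0,0.006],"gripper":0},{"delta_rot":[0,0,0],"linear":[0,0,0.002],"gripper":0},{"delta_rot":[0,0,0],"linear":[0,0,0.001],"gripper":0},{"delta_rot":[0,0,0],"linear":[0,0,0.001],"gripper":0},{"delta_rot":[0,0,0],"linear":[0,0,0.001],"gripper":0},{"delta_rot":[0,0,0],"linear":[0,0,0.001],"gripper":0},{"delta_rot":[0,0,0],"linear":[0,0,0.001],"gripper":0},{"delta_rot":[0,0,0],"linear":[0,0,0],"gripper":0}]'
python3 -m crank '[{"delta_rot":[0,0,0],"linear":[0,0,0.001],"gripper":0},{"delta_rot":[0,0,0],"linear":[0,0,0.001],"gripper":0},{"delta_rot":[0,0,0],"linear":[0,0,0],"gripper":0}]'
```

```text
time_s: 11.0
tcp_pos: [0.5245, 0.0123, 0.0473]
ee_rot: [[0.319, -0.948, 0.0], [-0.948, -0.319, 0.0], [-0.0, -0.0, -1.0]]
wrist_force: [0.6, 0.4, -0.1]
gripper_width: 0.005
time_s: 12.0
tcp_pos: [0.5254, 0.0112, 0.0341]
ee_rot: [[0.317, -0.948, 0.001], [-0.948, -0.317, -0.0], [0.0, -0.0, -1.0]]
wrist_force: [1.3, -1.5, 2.3]
gripper_width: 0.004
time_s: 12.38
tcp_pos: [0.5255, 0.0112, 0.0333]
ee_rot: [[0.318, -0.948, 0.001], [-0.948, -0.318, -0.0], [0.001, -0.001, -1.0]]
wrist_force: [-1.9, -2.1, 12.6]
gripper_width: 0.008
```

Board 4 is home. Board 5 is next, and it stays clear of the house because the gripper body is above roof height.

```bash
python3 -m crank '[{"delta_rot":[0,0,0],"linear":[0,0,-0.005],"gripper":0},{"delta_rot":[0,0,0],"linear":[0,0,-0.01],"gripper":0},{"delta_rot":[0,0,0],"linear":[-0.0252,0.0143,0],"gripper":0},{"delta_rot":[0,0,0],"linear":[-0.0252,0.0143,0],"gripper":0},{"delta_rot":[0,0,0],"linear":[0,0,0],"gripper":0}]'
python3 -m crank '[{"delta_rot":[0,0,0],"linear":[0,0,0.006],"gripper":0},{"delta_rot":[0,0,0],"linear":[0,0,0.002],"gripper":0},{"delta_rot":[0,0,0],"linear":[0,0,0.001],"gripper":0},{"delta_rot":[0,0,0],"linear":[0,0,0.001],"gripper":0},{"delta_rot":[0,0,0],"linear":[0,0,0.001],"gripper":0},{"delta_rot":[0,0,0],"linear":[0,0,0.001],"gripper":0},{"delta_rot":[0,0,0],"linear":[0,0,0.001],"gripper":0},{"delta_rot":[0,0,0],"linear":[0,0,0],"gripper":0}]'
python3 -m crank '[{"delta_rot":[0,0,0],"linear":[0,0,0.001],"gripper":0},{"delta_rot":[0,0,0],"linear":[0,0,0.001],"gripper":0},{"delta_rot":[0,0,0],"linear":[0,0,0],"gripper":0}]'
```

```text
time_s: 13.0
tcp_pos: [0.4809, 0.0508, 0.0472]
ee_rot: [[0.319, -0.948, -0.001], [-0.948, -0.319, 0.0], [-0.0, 0.001, -1.0]]
wrist_force: [1.1, -0.5, 0.4]
gripper_width: 0.006
time_s: 14.0
tcp_pos: [0.4822, 0.05, 0.034]
ee_rot: [[0.317, -0.948, 0.0], [-0.948, -0.317, 0.0], [0.0, -0.0, -1.0]]
wrist_force: [0.2, -2.4, 2.1]
gripper_width: 0.008
time_s: 14.38
tcp_pos: [0.4823, 0.05, 0.0333]
ee_rot: [[0.318, -0.948, 0.001], [-0.948, -0.318, -0.0], [0.0, -0.0, -1.0]]
wrist_force: [-3.1, -3.7, 13.3]
gripper_width: 0.009
```

```bash
python3 -m crank '[{"delta_rot":[0,0,0],"linear":[0,0,-0.005],"gripper":0},{"delta_rot":[0,0,0],"linear":[0,0,-0.03],"gripper":0},{"delta_rot":[0,0,0],"linear":[0,0,-0.05],"gripper":0},{"delta_rot":[0,0,0],"linear":[0,0,-0.05],"gripper":0},{"delta_rot":[0,0,0],"linear":[0,0,-0.05],"gripper":0},{"delta_rot":[0,0,0],"linear":[-0.05,0.0075,0],"gripper":0},{"delta_rot":[0,0,0],"linear":[-0.05,0.0075,0],"gripper":0},{"delta_rot":[0,0,0],"linear":[-0.05,0.0075,0],"gripper":0},{"delta_rot":[0,0,0],"linear":[-0.05,0.0075,0],"gripper":0}]'
python3 -m crank '[{"delta_rot":[0,0,0],"linear":[-0.05,0.0075,0],"gripper":0},{"delta_rot":[0,0,0],"linear":[-0.05,0.0075,0],"gripper":0},{"delta_rot":[0,0,0],"linear":[-0.05,0.0075,0],"gripper":0},{"delta_rot":[0,0,0],"linear":[0,0,0],"gripper":0},{"delta_rot":[0,0,0],"linear":[0,0,0],"gripper":0}]'
python3 - <<'E'
from station import r,capture
from h import *
print(r.sense()['wrist_force'])
for n,roi in {'scene':(150,110,410,300),'side':(120,150,440,420)}.items():
    c=capture(n);c0=pickle.load(open(n+'0.pkl','rb'))
    x0,y0,x1,y1=roi;o=np.hstack([k['img'][y0:y1,x0:x1] for k in(c0,c)]);f=800/o.shape[1];cv2.imwrite(f'pics/end_{n}.png',cv2.resize(o,None,fx=f,fy=f,interpolation=2))
    for k in(c0,c):
        b,_=blobs(k,(10,60,110),(30,200,255),60,roi);print(n,[(ce.round(1).tolist(),int(s[4])) for ce,s in b])
E
```

```text
time_s: 15.5
tcp_pos: [0.3887, 0.2316, 0.2166]
ee_rot: [[0.317, -0.948, -0.001], [-0.948, -0.317, 0.001], [-0.001, 0.001, -1.0]]
wrist_force: [0.4, 0.5, -0.5]
gripper_width: 0.005
time_s: 16.12
tcp_pos: [0.3206, 0.365, 0.2163]
ee_rot: [[0.318, -0.948, -0.001], [-0.948, -0.318, -0.001], [0.001, 0.001, -1.0]]
wrist_force: [-0.0, 0.8, 0.1]
gripper_width: 0.01
[-0.02952517  0.8386302   0.12918496]
scene [([245.7, 164.6], 207), ([257.1, 183.4], 232), ([274.4, 198.0], 249), ([300.4, 198.5], 249), ([328.9, 197.8], 245), ([383.8, 238.7], 77), ([217.8, 216.8], 77)]
scene [([246.0, 166.0], 209), ([257.1, 184.9], 231), ([274.5, 199.3], 251), ([300.3, 199.7], 251), ([328.8, 199.2], 248), ([387.8, 230.3], 105), ([217.4, 216.8], 81)]
side [([220.7, 230.6], 334), ([252.6, 237.8], 344), ([253.1, 325.7], 1581), ([281.6, 246.0], 357), ([352.5, 246.4], 147), ([296.4, 268.1], 401), ([303.6, 297.9], 458)]
side [([221.0, 232.1], 331), ([254.0, 329.5], 1757), ([252.8, 239.4], 342), ([281.7, 247.4], 352), ([352.4, 246.4], 156), ([296.4, 269.7], 394), ([303.6, 299.5], 455)]
```

View pics/end_scene.png

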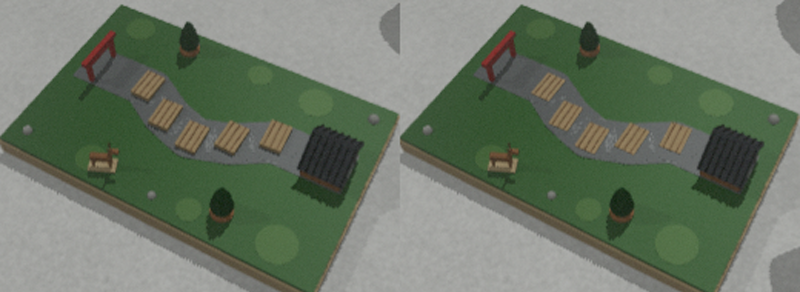

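View pics/end_side.png

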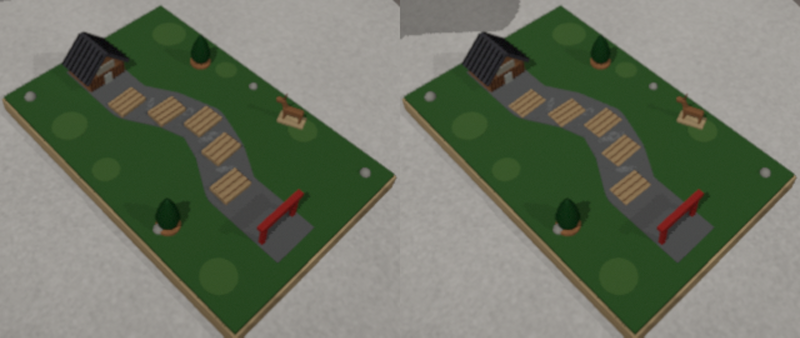

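The before and after views show all five boards about 1.2–1.6 px lower in both cameras. Trees, deer, gate and house look unchanged, and the arm is clear. Handing in.

```bash
python3 -c "
from station import workorder
print(workorder.finish_job())"
```

```text
the job is handed in; nothing more can be done
None
```

I pressed all five boards in order from the red gate to the house with the fingers shut, then backed off and handed the job in. It took about 16 s of the 48 s allowed, and no verdict was reported.

- **Boards:** each one stopped hard at z = 0.0333–0.0334 m, where 0.033 m was expected. The wrist force read 10–13 N at the end of each press, well under 40 N. In the final pictures every board sits about 1.2–1.6 px lower in both cameras, roughly what the 4–5 mm of travel should give.
- **Surroundings:** the deer's foot is within 0.4 px of its start in both views. The trees, gate and house look unchanged; I checked those by eye and did not measure them.
- **Robot at hand-in:** the arm was at (0.32, 0.365, 0.216), clear of the model, with under 1 N on the wrist.
- **Disagreements:** the two cameras differed by up to 3 mm on the board positions, so I used their average. That was within the room the fingertips had on each board. No check failed.

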